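# Unclamp the crib gate, work its sagging bolt over the bent keeper and hold the gate ajar

## Robot

A 6-joint arm with a two-finger parallel gripper is mounted at the origin on the work surface. World frame = base frame: x ahead of the robot, y to its left, z up, the work surface at z = 0. Lengths are in mm, angles in rad, forces in N, time in s.
With the tool pointing down it reaches from about 375 to 975 mm from the base axis. Payload 3.8 kg.
Tool frame: the origin (TCP) lies between the finger pads; the fingertips stand 17 mm ahead of it and the grasp point (between the pads) lies 2 mm behind it; z points along the fingers, y is the direction in which the jaws open and shut (so a half turn about z gives the same grasp; the last joint's range is limited). The gripper opens to 88 mm and grips with 3 to 60 N. Pads are 18 mm wide; open, the fingers measure 123 mm over their backs; the gripper's body (75 mm by 187 mm) begins 45 mm behind the grasp point.
Start: joints at [-1.183, 0.264, 1.604, -0, 1.274, -0.037], TCP at [278.188, -615.004, 255.706] pointing down, gripper open.
Joint ranges: [-2.63, 2.63], [-0.94, 2.18], [0.31, 2.57], [-1.31, 4.45], [0, 2.66], [-2.55, 2.55]. Speed limits (rad/s): [2.57, 2.57, 3.14, 3.14, 3.14, 3.14].

## Interface

Orientations are given as a unit quaternion [x, y, z, w].
In Python, from rig import ctrl, vision gives the robot as it stands.
- The arm moves only by the tool step_arm, never from a script. Its argument "targets" is a list of rows, each a list of 3 entries, a list of its own where there are three numbers: the turn, a rotation vector about the tool's x, y, z in units of 6 degrees (1.0 is 6 degrees), then the shift along the tool's x, y, z in m, then the opening, from 0 (shut) to 1 (fully open). In form: [[[rx, ry, rz], [dx, dy, dz], claw], ...]. A call has 1 to 5 rows; each row is the pose to reach, as a shift and turn from the pose measured when the call began, along the tool's axes at that moment; what a row does not reach only later rows make up. A row lasts 1/10 s, in which the tool goes at most 50 mm and 8.59 degrees, less where a joint would pass 70% of its speed; a pose out of reach is approached as far as the arm can. A call with a gripper value outside its range is refused whole. The fingers move at their own pace and stop on an object; "force" is the grip in N (left out, the last holds). Time passes only in rows, so rows that repeat a pose let the fingers close. It gives the time, the measured TCP pose, the force and the opening at its end, in the units of the state.
- ctrl.state(): the state, without advancing time (a new reading comes with each control period).
- vision.read_camera(name): name is "scene" or "top" or "wrist"; returns a dict with "img" (420x560x3 uint8, red, green, blue), "mtx" (3x3 intrinsics, pixels), "xyz" and "orientation" of the camera in the world; the wrist camera has in their place "mount" (4x4, takes a point from camera to tool coordinates, whose origin is the TCP and whose axes are the flange's). Camera axes: x right, y up, looking along -z (the intrinsics and any distortion apply to the point x, -y, -z); pixel columns grow to the right and rows downward; lengths in mm; the calibration is good to about 2 mm. A picture is of the moment at which its call begins: read the wrist's pose just before it. There is no depth.
- ctrl.close_job(): hands the job in, once; it reports no verdict.
The state is a dict: "time": time; "joint_pos": joint angles; "qvel": joint speeds; "tau": joint torques, N m; "tool_pos": TCP position; "tool_rot": TCP orientation; "ft_force": force on the tool from outside, world axes, zero at the start; "ft_torque": the same for the moment, N m; "grip_width": finger opening in mm.
Only numpy, scipy, OpenCV 4.12 (cv2) and the standard library are available. Lean on these libraries where they do the work, as an engineer would, in place of code of your own. Each camera call takes 0.05 s, during which the arm holds its last target.

## Task

Open the slatted gate of the parts crib on the bench and hold it ajar for me: throw the toggle clamp on it right over backwards, then take the sagging barrel bolt by its upright handle, lift it over the bent lip of its keeper while drawing it all the way back without forcing it, and swing the gate out towards you until its free edge stands about 85 mm out from its post. The gate springs shut by itself, so finish still holding it there, standing still; do not let go. Leave the other things on the bench and in the crib where they are.

Things in the scene. Friction and masses are not known exactly. Their poses are not given: they have to be found in the camera images.
- crib: Fixed open-topped timber and steel parts crib, 400 wide (y), 150 high, 220 deep. Origin on the bench under the gate: +x points into the crib (away from the robot side), +y along the closed gate towards its hinge post, z up. The closed gate stands in the plane x = 0 from y = -120 to +160 mm. A header board (top 105 mm high, x 20 to 85) runs behind the gate.
- gate: Slatted gate of 24 mm boards, 280 long, top 150 mm high, with steel stiles; 0.9 kg with a vertical hinge at its +y end. Its frame's origin is on the hinge at bench height; the gate runs along its own -y. It carries the bolt in two staple guides whose tops are 198 mm above the bench, 73 and 111 mm to the hinge-away side of the crib origin (crib y).
- gate_swing (a joint): Gate angle, rad: 0 shut, grows as the free end swings out towards the robot (crib -x), clockwise seen from above; limit 1.2. A light spring always shuts it (0.25 N m at 0, 0.4 N m at 0.3 rad). 0.30 rad puts the free edge about 85 mm out.
- gate_hinge (a point): Point on the gate's vertical hinge axis, 150 mm above the bench.
- gate_edge (a point): Point on the gate's free end, 285 mm from the hinge axis, 135 mm above the bench.
- bolt: Steel barrel bolt lying along the top of the gate: rod 12 in diameter, 140 long, axis 166 mm above the bench when sagged, parallel to the gate, with an upright handle at its hinge-side end and, under its nose, a lug 16 long reaching 14 mm below the rod's axis. 0.28 kg nominal. Origin on the rod's axis under the handle; nose towards -y.
- bolt_handle (a point): Middle of the bolt's upright round steel handle, 60 mm above the rod's axis (226 mm above the bench when sagged): barrel 24 in diameter from 44 to 78 mm above the rod's axis, under a cap 31 across and 6 thick (top 83 mm above the axis), on a 10 mm stem. Easily pinched from above.
- bolt_draw (a joint): How far the bolt is drawn, m, towards the gate's hinge (crib +y when shut): 0 fully home, 0.065 fully back; friction about 1.5 N. Starts 0 to 6 mm. At about 12 mm the sagged bolt's lug catches behind the keeper's lip; the lug is past the lip from 34 mm on, and from 43 mm on the nose is out of the keeper and the gate is free.
- bolt_lift (a joint): How far the bolt is lifted in its worn tall guides, m: 0 sagged (it falls back by its weight), 0.016 at the top of the guides (a hard stop). 7 mm just clears the keeper's lip; 11 mm does so safely.
- keeper: Steel keeper on top of the latch post, at crib y -130 to -165 mm: two upright cheeks 26 mm apart up to 200 mm above the bench, bridged above the nose, and across the mouth on the gate side a bent-up lip 6 thick, its top 159 mm above the bench. Origin same as the crib's.
- clamp_swing (a joint): Toggle clamp angle, rad, about a horizontal axis parallel to the closed gate: 0 lying forward with its foot hooked down in front of the gate's top board, so that the gate cannot open; 1.571 thrown fully back into the crib. The heavy handle falls to either side from about 0.79 (centre) and stays there; about 2 N at the grip moves it.
- clamp_grip (a point): Centre of the clamp's grip: a steel cylinder 22 in diameter, 32 long, axis along crib y, on a 10 mm bar, 90 mm from the clamp's hinge: 45 degrees forward and up of it at 0 (194 mm above the bench), straight above at 0.79, 45 degrees back and up at 1.571. Can be pinched on its two end faces and turns between the fingers.
- clamp_hinge (a point): Middle of the clamp's hinge axis, 130 mm above the bench, 45 mm behind the gate's middle plane.
- jar: Bystander: small glass jar with steel cap, 36 across, 55 tall, standing on the crib's header board behind the bolt (mm); origin at the centre of its underside.
- tin: Bystander: can 70 across, 85 tall, inside the crib (mm); origin at the centre of its underside.
- carton: Bystander: cardboard box 70 x 110 x 60, inside the crib (mm); origin at the centre of its underside.
- wrench: Bystander: spanner lying on the bench left of the crib.
- screwdriver: Bystander: screwdriver lying on the bench in front of the crib to the left.
- mug: Bystander: mug 80 across, 90 tall, on the bench right of the crib (mm); origin at the centre of its underside.
- bearing: Bystander: steel bearing ring 64 across, 18 tall, on the bench in front of the crib to the right (mm); origin at the centre of its underside.

How it is judged (in metres and radians):
On the way, in this order (a step that is already met when the one before it is completed fails the run):
1. the toggle clamp is thrown back over centre, with the bolt still in its keeper (value of joint clamp_swing above 1.35 rad and value of joint bolt_draw below 0.034 m), for 0.2 s.
2. the bolt is drawn back clear of its keeper (value of joint bolt_draw above 0.045 m), for 0.1 s.
At the end, for the whole second after the job is handed in: The gate stands still 0.20 to 0.42 rad open (free edge roughly 57 to 116 mm out), held there by the gripper's fingers (over 1 N on the gate or the bolt on it), the bolt drawn at least 43 mm, the clamp thrown back (over 1.35 rad) (value of joint gate_swing between 0.2 and 0.42 rad and velocity of joint gate_swing between -0.05 and 0.05 rad/s and value of joint bolt_draw above 0.043 m and value of joint clamp_swing above 1.35 rad and contact force between the fingers and gate above 1 N); the arm keeps its last pose, push and grip.
It fails at once if the bolt is forced against its keeper (over 60 N) (contact force between bolt and keeper above 60 N).
It fails at once if a bystander is moved more than 30 mm (distance of any of jar, tin, carton, wrench, screwdriver, mug, bearing from where it was at the start of the episode above 0.03 m).
It also fails if it takes over 48 s, if anything falls off the work surface, if the arm or the gripper's body presses on something with over 40 N, if the wrist force passes 120 N, or if a joint passes its speed limit or range.

## Working session

There is one attempt and no reset: what is moved stays moved. The work goes in short steps, Python scripts to look and compute and a tool call to move; the robot and the scene stay as the last step left them, time stands still between calls to the robot, and variables do not carry over. Pictures are saved under pics/ and viewed, and the job is handed in when it is done.

Besides the shell and the picture viewer there is one more tool, called after "Call:" as a command line: name --argument value ..., lists and objects as JSON in quotes. step_arm: Moves the arm, as the interface text tells. Its arguments: {"type":"object","properties":{"targets":{"type":"array"},"force":{"type":"number"}},"required":["targets"]}

```bash
ls; mkdir -p pics; python3 - <<'E'
from rig import ctrl, vision
import cv2,json,numpy as np
s=ctrl.state();print(s)
for n in ["scene","top","wrist"]:
    c=vision.read_camera(n)
    cv2.imwrite(f"pics/{n}0.png",c["img"][:,:,::-1])
    print(n,{k:(np.round(v,4).tolist() if not isinstance(v,str) else v) for k,v in c.items() if k!="img"})
    np.savez(f"{n}0.npz",**c)
E
```

```text
pics
{'time': 0.0, 'joint_pos': array([-1.18293203e+00,  2.64737361e-01,  1.60532836e+00, -1.76725496e-05,
        1.27369494e+00, -3.68983143e-02]), 'qvel': array([-0.0002411 , -0.00171915, -0.00033421, -0.00083053, -0.00090722,
       -0.00153274]), 'tau': array([ 1.30045364e-04, -5.02109635e+01, -3.56878102e+01,  7.26430560e-02,
        2.94286734e-02, -1.70802300e-04]), 'tool_pos': array([ 277.91793478, -614.41524687,  254.42324793]), 'tool_rot': array([ 9.77530614e-01,  2.10790711e-01, -1.97565920e-04, -1.06588069e-03]), 'ft_force': array([0.76304873, 0.11757256, 0.36167694]), 'ft_torque': array([0.01269647, 0.05538804, 0.02269485]), 'grip_width': 88.19935952552622}
scene {'mtx': [[473.5545, 0.0, 280.5183], [0.0, 473.5545, 207.8078], [0.0, 0.0, 1.0]], 'xyz': [1226.3574, -875.9205, 1018.515], 'orientation': [0.4144, 0.1434, 0.2918, 0.85]}
top {'mtx': [[539.3133, 0.0, 276.8629], [0.0, 539.3133, 211.092], [0.0, 0.0, 1.0]], 'xyz': [311.0753, -17.1608, 1409.2655], 'orientation': [-0.0683, 0.0553, 0.7115, -0.6971]}
wrist {'mtx': [[318.6563, 0.0, 276.5713], [0.0, 318.6563, 207.7428], [0.0, 0.0, 1.0]], 'mount': [[0.0003, 0.9575, 0.2883, 74.8571], [1.0, -0.0001, -0.0007, 0.7973], [-0.0006, 0.2883, -0.9575, -129.0282], [0.0, 0.0, 0.0, 1.0]]}
```

View pics/scene0.png

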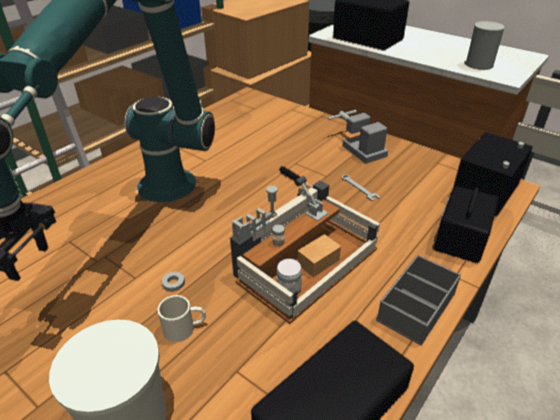

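View pics/top0.png

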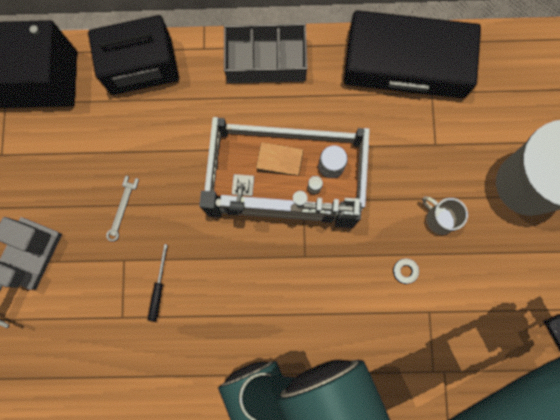

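View pics/wrist0.png

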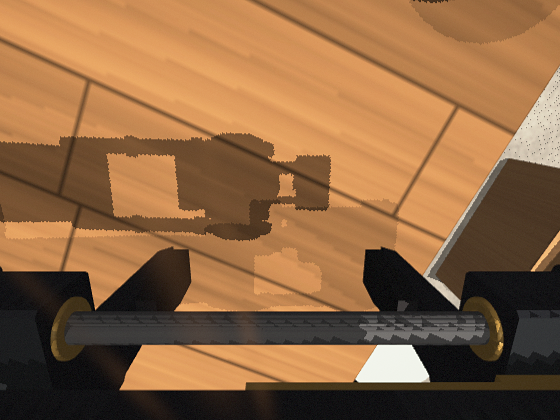

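```bash
cat > h.py <<'E'
import numpy as np,cv2
from scipy.spatial.transform import Rotation as R
def load(n): return dict(np.load(n))
def cam(c,state=None):
    if "mount" in c:
        T=np.eye(4);T[:3,:3]=R.from_quat(state["tool_rot"]).as_matrix();T[:3,3]=state["tool_pos"]
        T=T@c["mount"];return T[:3,:3],T[:3,3],c["mtx"]
    return R.from_quat(c["orientation"]).as_matrix(),c["xyz"],c["mtx"]
def proj(P,C):
    Rm,t,K=C
    p=(np.atleast_2d(P)-t)@Rm; p=p*[1,-1,-1]; q=p@K.T; return q[:,:2]/q[:,2:]
def ray(uv,C):
    Rm,t,K=C
    d=np.linalg.inv(K)@[uv[0],uv[1],1]; d=Rm@(d*[1,-1,-1]); return t,d/np.linalg.norm(d)
def atz(uv,z,C):
    t,d=ray(uv,C); return t+d*(z-t[2])/d[2]
def tri(rs):
    A=0;b=0
    for t,d in rs:
        M=np.eye(3)-np.outer(d,d);A=A+M;b=b+M@t
    return np.linalg.solve(A,b)
def crop(img,x0,y0,w,h,s,name):
    cv2.imwrite(name,cv2.resize(img[y0:y0+h,x0:x0+w,::-1],None,fx=s,fy=s,interpolation=cv2.INTER_CUBIC))
E
python3 - <<'E'
from h import *
s=load("scene0.npz");t=load("top0.npz")
crop(s["img"],220,150,170,180,4.4 and 3.3,"pics/sc.png")
crop(t["img"],190,105,195,130,4,"pics/tc.png")
E
```

```text
(no output)
```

View pics/sc.png

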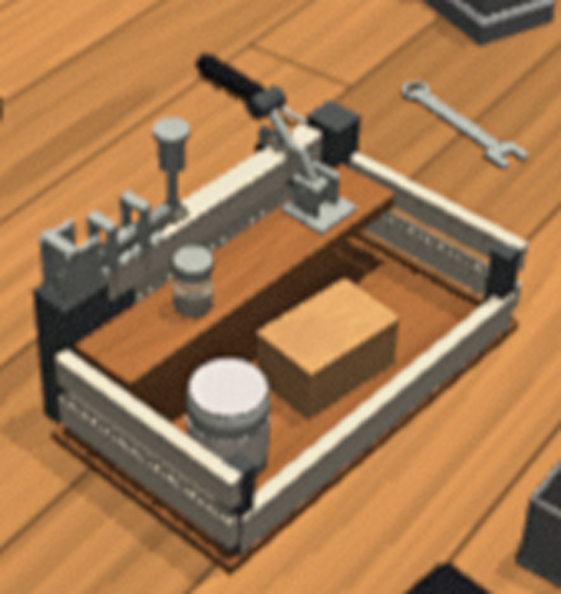

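View pics/tc.png

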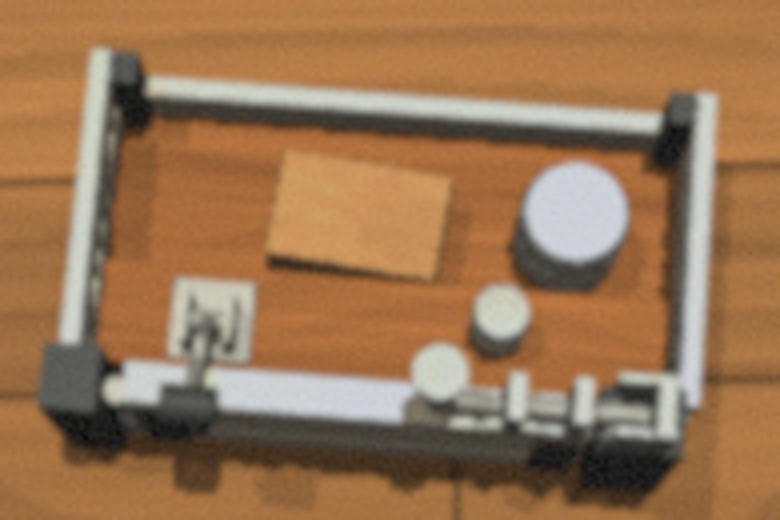

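```bash
python3 - <<'E'
from h import *
S=cam(load("scene0.npz"));T=cam(load("top0.npz"))
s=lambda u,v:ray((u/3.3+220,v/3.3+150),S)
t=lambda u,v:ray((u/4+190,v/4+105),T)
P={"grip":((268,100),(190,400)),"cap":((172,128),(440,370)),"jar":((192,260),(502,303)),"tin":((230,385),(576,212)),
"guide_near_handle_top":((137,200),(517,385)),"guide2top":((100,220),(585,388))}
for k,(a,b) in P.items():
    p=tri([s(*a),t(*b)]);print(k,p.round(1), (proj(p,S)[0]-[a[0]/3.3+220,a[1]/3.3+150]).round(1))
# gate top board edge z=150 ends in top
for q in [(215,378),(410,392),(150,372),(150,85),(660,120)]:
    print(q,atz((q[0]/4+190,q[1]/4+105),150,T).round(1))
E
```

```text
grip [543.7  94.9 198.1] [-0.9  0.2]
cap [546.9 -47.8 249.1] [-0.6  0.1]
jar [603.  -89.4 160.7] [ 0.1 -0. ]
tin [ 677.7 -139.1   97. ] [-1.   0.2]
guide_near_handle_top [546.3 -93.5 200.2] [-0.2  0. ]
guide2top [ 541.9 -133.3  202.1] [ 0.5 -0.1]
(215, 378) [563.9  82.4 150. ]
(410, 392) [552.8 -33.5 150. ]
(150, 372) [568.4 121.2 150. ]
(150, 85) [747.3 120.7 150. ]
(660, 120) [ 717.2 -188.9  150. ]
```

```bash
cat > plan.py <<'E'
import sys
from h import *
from rig import ctrl
def Rdown(yaw): # tool x at angle yaw, z down
    c,s=np.cos(yaw),np.sin(yaw)
    return np.array([[c,s,0],[s,-c,0],[0,0,-1.]])
def plan(p,yaw,st=None):
    st=st or ctrl.state()
    R0=R.from_quat(st["tool_rot"]).as_matrix()
    d=R0.T@(np.array(p)-st["tool_pos"])/1000
    r=R.from_matrix(R0.T@Rdown(yaw)).as_rotvec(degrees=True)/6
    print("t %.2f rot"%st["time"],r.round(2).tolist(),"shift",d.round(4).tolist(),"|",np.round(st["tool_pos"],1),st["ft_force"].round(1),round(st["grip_width"],1))
if __name__=="__main__":
    a=[float(x) for x in sys.argv[1:]]
    plan(a[:3],a[3])
E
python3 plan.py 545 25 350 -.105
```

```text
t 0.15 rot [-0.02, 0.0, 5.06] shift [0.5069, -0.4728, -0.0945] | [ 278.  -614.5  254.7] [-0.5 -0.3 -0.7] 88.1
```

Call:
step_arm --targets '[[[0, 0, 5.06], [0.507, -0.473, -0.095], 1], [[0, 0, 5.06], [0.507, -0.473, -0.095], 1], [[0, 0, 5.06], [0.507, -0.473, -0.095], 1], [[0, 0, 5.06], [0.507, -0.473, -0.095], 1], [[0, 0, 5.06], [0.507, -0.473, -0.095], 1]]'

```text
time: 0.65
tool_pos: [373.7, -384.4, 289.5]
tool_rot: [0.999, -0.054, -0.0, -0.001]
ft_force: [1.2, 0.6, 1.1]
grip_width: 88.1
```

```bash
python3 plan.py 545 25 350 -.105
```

```text
t 0.65 rot [-0.02, 0.01, -0.02] shift [0.1263, -0.4256, -0.0598] | [ 373.7 -384.4  289.5] [1.2 0.6 1.1] 88.1
```

Call:
step_arm --targets '[[[0, 0, 0], [0.126, -0.426, -0.06], 1], [[0, 0, 0], [0.126, -0.426, -0.06], 1], [[0, 0, 0], [0.126, -0.426, -0.06], 1], [[0, 0, 0], [0.126, -0.426, -0.06], 1], [[0, 0, 0], [0.126, -0.426, -0.06], 1]]'

```text
time: 1.15
tool_pos: [468.7, -155.6, 323.4]
tool_rot: [0.999, -0.054, -0.0, -0.001]
ft_force: [0.5, -0.8, -0.1]
grip_width: 88.6
```

```bash
python3 plan.py 545 25 350 -.105
```

```text
t 1.15 rot [-0.02, 0.01, -0.03] shift [0.0564, -0.1878, -0.0263] | [ 468.7 -155.6  323.4] [ 0.5 -0.8 -0.1] 88.6
```

Call:
step_arm --targets '[[[0, 0, 0], [0.056, -0.188, -0.026], 1], [[0, 0, 0], [0.056, -0.188, -0.026], 1], [[0, 0, 0], [0.056, -0.188, -0.026], 1], [[0, 0, 0], [0.056, -0.188, -0.026], 1], [[0, 0, 0], [0.056, -0.188, -0.026], 1]]'

```text
time: 1.65
tool_pos: [546.2, 30.4, 350.3]
tool_rot: [0.999, -0.051, 0.0, -0.002]
ft_force: [0.1, -0.2, -0.1]
grip_width: 88.2
```

```bash
cat > look.py <<'E'
import sys
from h import *
from rig import ctrl,vision
n=sys.argv[1];cams=sys.argv[2:] or ["wrist"]
for c in cams:
    st=ctrl.state();d=vision.read_camera(c)
    np.savez(f"{c}{n}.npz",**d,**{"st_pos":st["tool_pos"],"st_rot":st["tool_rot"]})
    cv2.imwrite(f"pics/{c}{n}.png",cv2.resize(d["img"][:,:,::-1],None,fx=1.42,fy=1.42,interpolation=cv2.INTER_CUBIC))
    print(c,st["time"],st["tool_pos"].round(1))
E
python3 look.py 1
```

```text
wrist 1.65 [546.2  30.4 350.3]
```

View pics/wrist1.png

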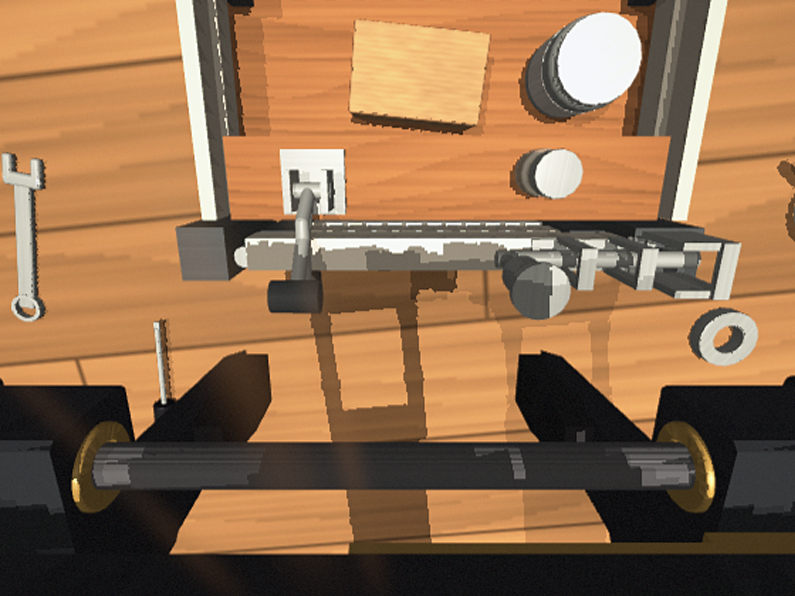

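```bash
cat > mw.py <<'E'
from h import *
def W(n):
    c=load(f"wrist{n}.npz"); return cam({k:c[k] for k in("mtx","mount")},{"tool_pos":c["st_pos"],"tool_rot":c["st_rot"]})
E
python3 - <<'E'
from mw import *
C=W(1);S=cam(load("scene0.npz"));T=cam(load("top0.npz"))
w=lambda u,v,z:atz((u/1.42,v/1.42),z,C).round(1)
print("grip",w(295,296,196),w(269,296,196),w(322,296,196))
print("cap",w(540,291,249)); print("jar",w(554,173,160))
print("header back edge",w(224,136,105),w(668,138,105))
print("guide tops", w(587,262,198), w(645,270,198))
s=lambda u,v:ray((u/3.3+220,v/3.3+150),S)
t=lambda u,v:ray((u/4+190,v/4+105),T)
r=lambda u,v:ray((u/1.42,v/1.42),C)
for k,a in {"grip":((268,100),(190,400),(295,296)),"cap":((172,125),(440,370),(540,291)),"jar":((192,257),(502,303),(554,173))}.items():
    print(k,tri([s(*a[0]),t(*a[1]),r(*a[2])]).round(1),tri([s(*a[0]),r(*a[2])]).round(1))
E
```

```text
grip [542.   95.2 196. ] [543.7 112.1 196. ] [540.3  77.6 196. ]
cap [546.6 -48.2 249. ]
jar [600.9 -85.3 160. ]
header back edge [651.6 152.8 105. ] [ 615.1 -192.1  105. ]
guide tops [546.4 -93.5 198. ] [ 537.5 -130.3  198. ]
grip [543.4  94.7 198.3] [544.5  95.2 199.3]
cap [546.8 -47.5 251.6] [548.1 -46.9 252.8]
jar [601.7 -87.2 161.4] [600.4 -85.7 160. ]
```

```bash
python3 plan.py 542 95 240 -.105; python3 - <<'E'
from mw import *
C=W(1);S=cam(load("scene0.npz"))
s=lambda u,v:ray((u/3.3+220,v/3.3+150),S)
r=lambda u,v:ray((u/1.42,v/1.42),C)
for a in [((312,110),(237,225)),((330,160),(225,220)),((357,112),(178,227))]:
    print(tri([s(*a[0]),r(*a[1])]).round(1))
E
```

```text
t 1.70 rot [-0.02, 0.01, 0.02] shift [-0.01, -0.0662, 0.1099] | [545.2  27.9 349.7] [-0.6 -0.8  0.5] 88.0
[586.3 120.6 192.6]
[583.6 159.5 110.9]
[590.9 179.8 158.3]
```

Call:
step_arm --targets '[[[0, 0, 0], [-0.01, -0.066, 0.05], 0.5], [[0, 0, 0], [-0.01, -0.066, 0.11], 0.5], [[0, 0, 0], [-0.01, -0.066, 0.11], 0.5], [[0, 0, 0], [-0.01, -0.066, 0.11], 0.5]]'

```text
time: 2.1
tool_pos: [537.4, 94.1, 233.4]
tool_rot: [0.999, -0.051, -0.006, 0.0]
ft_force: [-0.4, 0.5, -0.2]
grip_width: 58.1
```

```bash
python3 look.py 2 wrist scene;python3 plan.py 542 95 192 -.105; python3 - <<'E'
from h import *
crop(load("scene2.npz")["img"],220,130,140,110,5,"pics/sc2.png")
E
```

```text
wrist 2.1 [537.4  94.1 233.4]
scene 2.15 [539.6  93.7 236.9]
t 2.20 rot [-0.01, 0.02, 0.02] shift [0.0005, -0.0014, 0.0476] | [541.5  93.6 239.6] [-0.3  0.5  0.2] 50.5
```

View pics/wrist2.png

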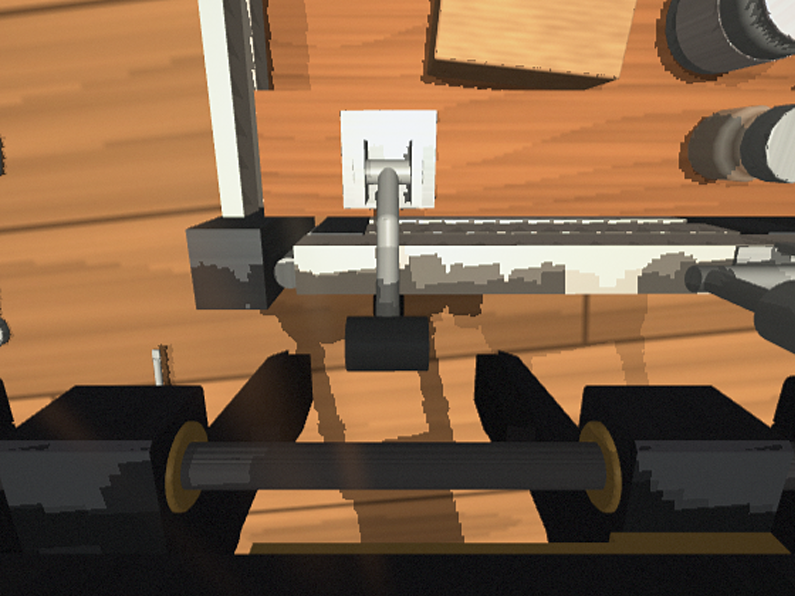

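View pics/sc2.png

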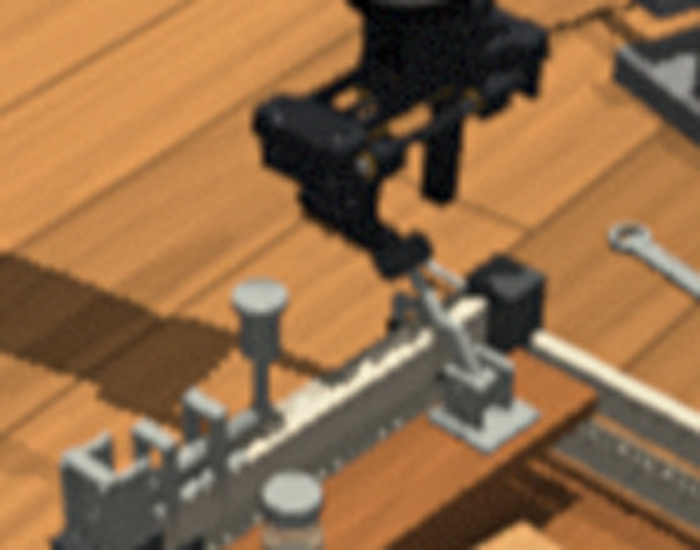

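```bash
python3 - <<'E'
from mw import *
C=W(2)
w=lambda u,v,z:atz((u/1.42,v/1.42),z,C).round(1)
print(w(387,343,196),w(345,343,196),w(428,343,196), w(318,250,150))
E
```

```text
[542.3  95.2 196. ] [544.  111.8 196. ] [540.6  79.  196. ] [573.4 125.4 150. ]
```

Call:
step_arm --targets '[[[0, 0, 0], [0.0, -0.001, 0.02], 0.5], [[0, 0, 0], [0.0, -0.001, 0.046], 0.5], [[0, 0, 0], [0.0, -0.001, 0.046], 0.5]]'

```text
time: 2.5
tool_pos: [540.9, 93.1, 193.2]
tool_rot: [0.999, -0.052, -0.002, -0.0]
ft_force: [-0.7, -0.2, 1.3]
grip_width: 43.8
```

```bash
python3 plan.py 542 95 192 -.105; python3 look.py 3
```

```text
t 2.50 rot [-0.0, 0.04, 0.0] shift [0.0009, -0.002, 0.0012] | [540.9  93.1 193.2] [-0.7 -0.2  1.3] 43.8
wrist 2.5 [540.9  93.1 193.2]
```

View pics/wrist3.png

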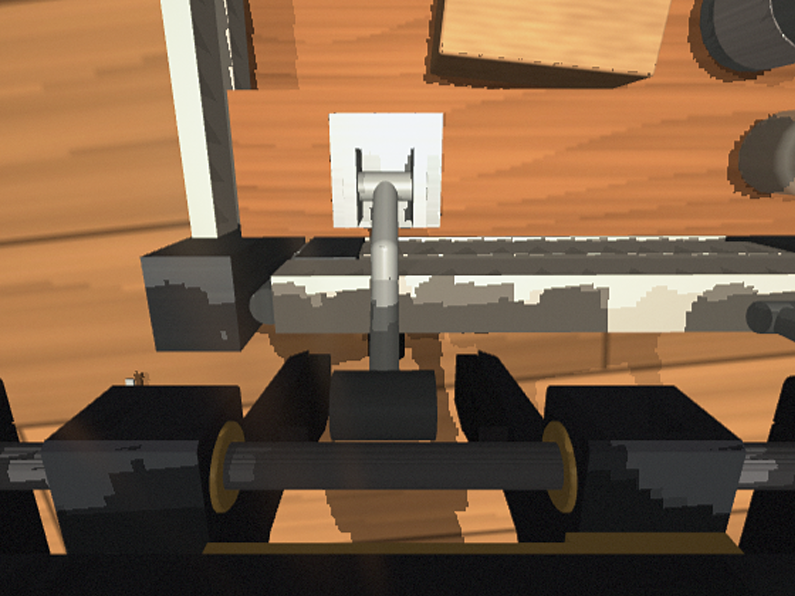

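Call:
step_arm --targets '[[[0, 0, 0], [0.001, -0.002, 0.001], 0.5], [[0, 0, 0], [0.001, -0.002, 0.001], 0.2], [[0, 0, 0], [0.001, -0.002, 0.001], 0.2], [[0, 0, 0], [0.001, -0.002, 0.001], 0.2], [[0, 0, 0], [0.001, -0.002, 0.001], 0.2]]' --force 15

```text
time: 3.05
tool_pos: [544.5, 95.7, 195.9]
tool_rot: [0.999, -0.052, 0.001, -0.001]
ft_force: [0.3, 1.7, 5.5]
grip_width: 31.8
```

```bash
python3 - <<'E'
from plan import *
st=ctrl.state()
ex=np.array([.9945,-.105,0])
g=np.array([542.2,95,194.]); h=g+64*ex-[0,0,64]
print("tcp",st["tool_pos"].round(1),st["ft_force"].round(1),st["grip_width"],"t",st["time"])
R0=R.from_quat(st["tool_rot"]).as_matrix()
for a in np.arange(0,1.6,.1):
    th=np.pi*3/4-a
    p=90*(np.cos(th)*ex+np.sin(th)*np.array([0,0,1]))-(g-h)
    print(round(a,2),(R0.T@p/1000).round(4))
E
```

```text
tcp [544.5  95.7 195.9] [0.3 1.7 5.5] 31.78602225853356 t 3.05
0.0 [0.0004 0.     0.0004]
0.1 [ 0.007  -0.     -0.0057]
0.2 [ 0.0143 -0.     -0.011 ]
0.3 [ 0.022  -0.     -0.0156]
0.4 [ 0.0302 -0.     -0.0194]
0.5 [ 0.0387 -0.     -0.0223]
0.6 [ 0.0474 -0.     -0.0244]
0.7 [ 0.0564 -0.     -0.0256]
0.8 [ 0.0654 -0.     -0.0259]
0.9 [ 0.0743 -0.     -0.0253]
1.0 [ 0.0832  0.     -0.0238]
1.1 [ 0.0919  0.     -0.0214]
1.2 [ 0.1003  0.     -0.0182]
1.3 [ 0.1083  0.     -0.0142]
1.4 [ 0.1159  0.     -0.0093]
1.5 [ 1.23e-01  1.00e-04 -3.80e-03]
```

Call:
step_arm --targets '[[[0, 0, 0], [0.0, 0, 0], 0.2], [[0, 0, 0], [0.007, 0, -0.006], 0.2], [[0, 0, 0], [0.014, 0, -0.011], 0.2], [[0, 0, 0], [0.022, 0, -0.0155], 0.2], [[0, 0, 0], [0.03, 0, -0.0195], 0.2]]'

```text
time: 3.55
tool_pos: [575.0, 92.6, 215.6]
tool_rot: [0.999, -0.052, 0.001, -0.001]
ft_force: [-0.7, 2.4, -6.0]
grip_width: 31.7
```

```bash
python3 plan.py 543 95 192 -.105
```

```text
t 3.55 rot [-0.02, -0.01, 0.0] shift [-0.0321, 0.001, 0.0235] | [575.   92.6 215.6] [-0.7  2.4 -6. ] 31.7
```

Call:
step_arm --targets '[[[0, 0, 0], [0.0085, 0, -0.003], 0.2], [[0, 0, 0], [0.017, 0, -0.005], 0.2], [[0, 0, 0], [0.026, 0, -0.006], 0.2], [[0, 0, 0], [0.035, 0, -0.0065], 0.2], [[0, 0, 0], [0.044, 0, -0.006], 0.2]]'

```text
time: 4.05
tool_pos: [619.2, 88.0, 221.1]
tool_rot: [0.999, -0.052, 0.0, -0.001]
ft_force: [-1.9, 3.6, -5.3]
grip_width: 32.0
```

```bash
python3 plan.py 543 95 192 -.105
```

```text
t 4.05 rot [-0.02, -0.0, 0.0] shift [-0.0766, 0.0011, 0.029] | [619.2  88.  221.1] [-1.9  3.6 -5.3] 32.0
```

Call:
step_arm --targets '[[[0, 0, 0], [0.009, 0, 0.0015], 0.2], [[0, 0, 0], [0.0175, 0, 0.004], 0.2], [[0, 0, 0], [0.026, 0, 0.007], 0.2], [[0, 0, 0], [0.034, 0, 0.011], 0.2], [[0, 0, 0], [0.0415, 0, 0.016], 0.2]]'

```text
time: 4.55
tool_pos: [660.8, 83.8, 204.4]
tool_rot: [0.999, -0.052, -0.0, -0.001]
ft_force: [-4.0, 2.7, -4.9]
grip_width: 31.5
```

```bash
python3 plan.py 543 95 192 -.105
```

```text
t 4.55 rot [-0.02, 0.01, 0.0] shift [-0.1183, 0.0012, 0.0125] | [660.8  83.8 204.4] [-4.   2.7 -4.9] 31.5
```

Call:
step_arm --targets '[[[0, 0, 0], [0.007, 0, 0.0055], 0.2], [[0, 0, 0], [0.0105, 0, 0.0095], 0.2], [[0, 0, 0], [0.0105, 0, 0.0095], 0.2], [[0, 0, 0], [0.0105, 0, 0.0095], 0.5], [[0, 0, 0], [0.0105, 0, 0.0095], 0.5]]'

```text
time: 5.05
tool_pos: [673.1, 82.0, 196.5]
tool_rot: [0.999, -0.052, 0.002, -0.001]
ft_force: [0.0, 0.1, 0.3]
grip_width: 43.3
```

```bash
python3 look.py 4;python3 plan.py 547 -48 300 -.105
```

```text
wrist 5.05 [673.1  82.  196.5]
t 5.10 rot [-0.02, -0.03, 0.0] shift [-0.1112, 0.1424, -0.1043] | [672.9  82.1 196.4] [ 0.4  0.2 -0.8] 43.5
```

View pics/wrist4.png

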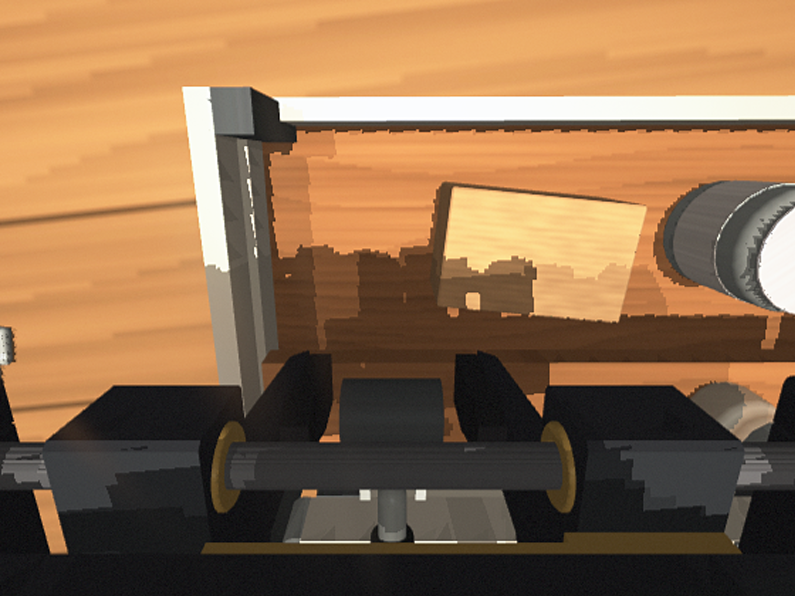

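Call:
step_arm --targets '[[[0, 0, 0], [0, 0, -0.05], 0.5], [[0, 0, 0], [0, 0, -0.1], 0.6], [[0, 0, 0], [-0.04, 0.04, -0.12], 0.6], [[0, 0, 0], [-0.08, 0.08, -0.12], 0.6], [[0, 0, 0], [-0.111, 0.12, -0.12], 0.6]]'

```text
time: 5.6
tool_pos: [561.8, -14.9, 318.5]
tool_rot: [0.999, -0.052, 0.005, -0.0]
ft_force: [-0.4, -0.9, 0.1]
grip_width: 52.6
```

Call:
step_arm --targets '[[[0, 0, 0], [0, 0.024, 0], 0.6], [[0, 0, 0], [0, 0.024, 0], 0.6], [[0, 0, 0], [0, 0.024, 0], 0.6]]'

```text
time: 5.9
tool_pos: [560.0, -39.4, 319.7]
tool_rot: [0.999, -0.053, 0.006, -0.0]
ft_force: [-0.0, -0.4, 0.7]
grip_width: 53.0
```

```bash
python3 look.py 5 wrist scene;python3 plan.py 547 -48 300 -.105;python3 - <<'E'
from h import *
crop(load("scene5.npz")["img"],220,130,140,110,5,"pics/sc5.png")
E
```

```text
wrist 5.9 [560.  -39.4 319.7]
scene 5.95 [560.1 -38.7 319.2]
t 6.00 rot [-0.01, -0.1, 0.02] shift [-0.0123, 0.011, 0.0187] | [560.1 -38.3 318.9] [-0.3 -0.3 -0.1] 52.6
```

View pics/wrist5.png

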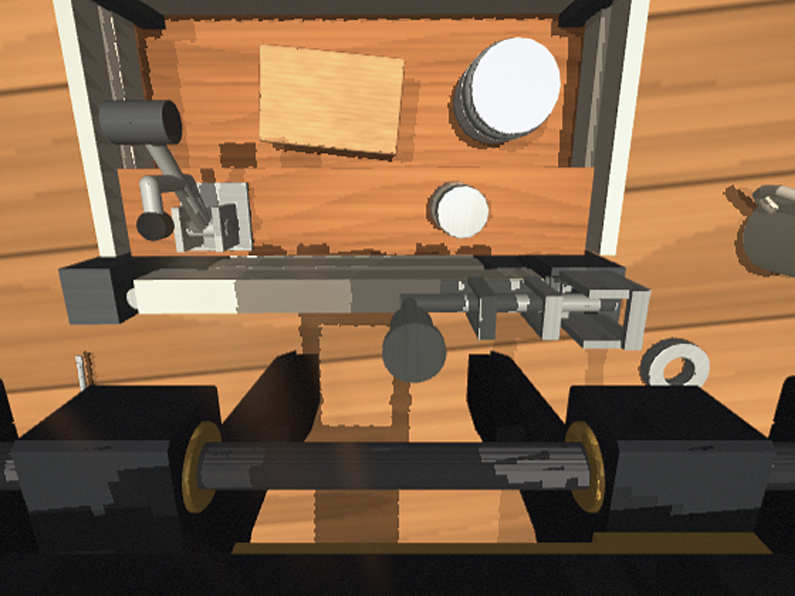

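View pics/sc5.png

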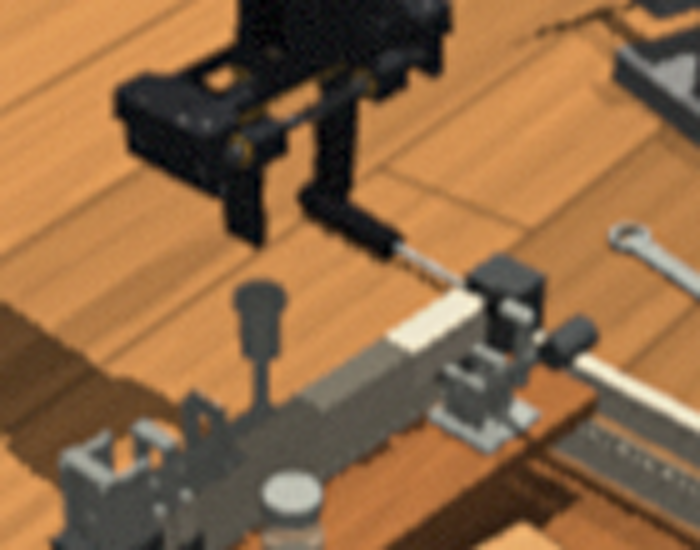

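```bash
python3 - <<'E'
from mw import *
C=W(5)
print(atz((415/1.42,351/1.42),249,C).round(1),atz((384/1.42,351/1.42),249,C).round(1),atz((446/1.42,351/1.42),249,C).round(1))
E
python3 plan.py 546.5 -48 224 -.105
```

```text
[547.  -49.3 249. ] [548.5 -34.5 249. ] [545.5 -64.  249. ]
t 6.00 rot [-0.01, -0.1, 0.02] shift [-0.0136, 0.0112, 0.0947] | [560.1 -38.3 318.9] [-0.3 -0.3 -0.1] 52.6
```

Call:
step_arm --targets '[[[0, 0, 0], [-0.0135, 0.012, 0.02], 0.6], [[0, 0, 0], [-0.0135, 0.012, 0.03], 0.6], [[0, 0, 0], [-0.0135, 0.012, 0.03], 0.6], [[0, 0, 0], [-0.0135, 0.012, 0.03], 0.6]]'

```text
time: 6.4
tool_pos: [546.3, -48.1, 288.4]
tool_rot: [0.999, -0.051, 0.005, -0.001]
ft_force: [0.1, -0.0, 0.1]
grip_width: 52.9
```

```bash
python3 plan.py 546.8 -48.8 224 -.105; python3 look.py 6
```

```text
t 6.40 rot [-0.02, -0.1, 0.03] shift [-0.0001, 0.0008, 0.0644] | [546.3 -48.1 288.4] [ 0.1 -0.   0.1] 52.9
wrist 6.4 [546.3 -48.1 288.4]
```

View pics/wrist6.png

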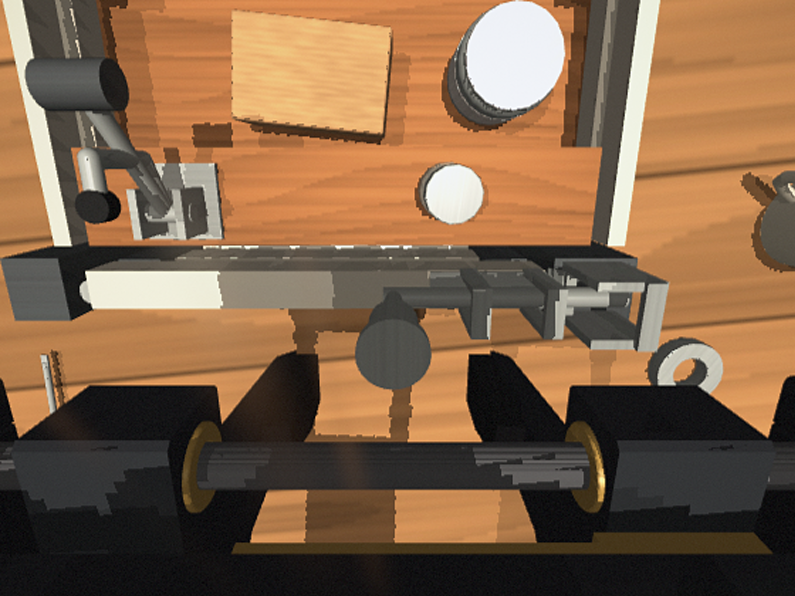

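Cap at (393,352), centred between the fingers. Descend and close.

Call:
step_arm --targets '[[[0, -0.1, 0], [0, 0.001, 0.025], 0.6], [[0, -0.1, 0], [0, 0.001, 0.05], 0.6], [[0, -0.1, 0], [0, 0.001, 0.065], 0.6], [[0, -0.1, 0], [0, 0.001, 0.065], 0.6], [[0, -0.1, 0], [0, 0.001, 0.065], 0.6]]'

```text
time: 6.95
tool_pos: [547.7, -49.1, 224.6]
tool_rot: [0.999, -0.051, 0.001, -0.001]
ft_force: [-0.6, 0.1, 1.6]
grip_width: 53.1
```

```bash
python3 plan.py 546.8 -48.8 224 -.105; python3 look.py 7
```

```text
t 6.95 rot [-0.02, -0.01, 0.03] shift [-0.0009, -0.0002, 0.0006] | [547.7 -49.1 224.6] [-0.6  0.1  1.6] 53.1
wrist 6.95 [547.7 -49.1 224.6]
```

View pics/wrist7.png

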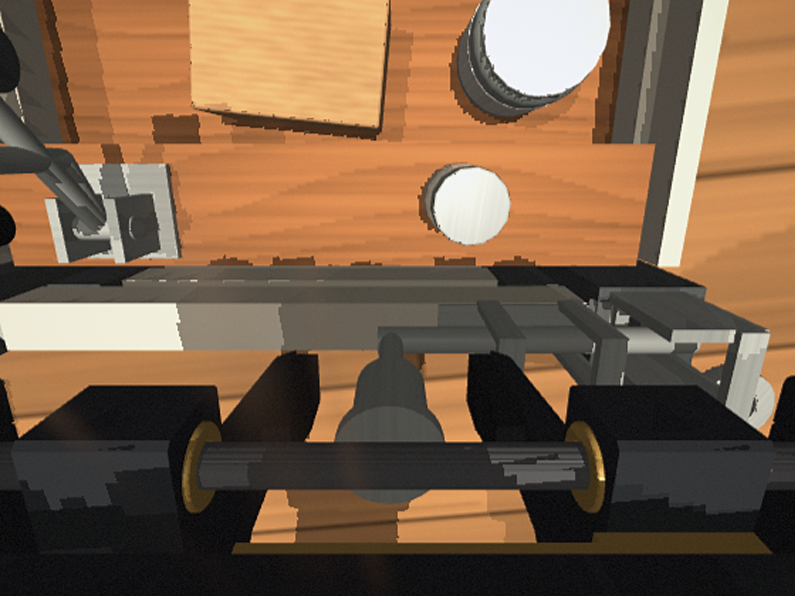

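Call:
step_arm --targets '[[[0, 0, 0], [-0.0005, 0, 0], 0.1], [[0, 0, 0], [-0.0005, 0, 0], 0.1], [[0, 0, 0], [-0.0005, 0, 0], 0.1], [[0, 0, 0], [-0.0005, 0, 0], 0.1], [[0, 0, 0], [-0.0005, 0, 0], 0.1]]' --force 25

```text
time: 7.5
tool_pos: [548.2, -49.1, 226.2]
tool_rot: [0.999, -0.051, 0.002, -0.001]
ft_force: [-0.2, 0.0, 4.3]
grip_width: 28.2
```

```bash
python3 plan.py 546.8 -48.8 224 -.105
```

```text
t 7.50 rot [-0.02, -0.04, 0.03] shift [-0.0014, -0.0002, 0.0022] | [548.2 -49.1 226.2] [-0.2  0.   4.3] 28.2
```

Call:
step_arm --targets '[[[0, 0, 0], [0, 0, 0], 0.1], [[0, 0, 0], [0, 0, 0], 0.1], [[0, 0, 0], [0, 0, 0], 0.1]]'

```text
time: 7.8
tool_pos: [548.2, -49.1, 226.2]
tool_rot: [0.999, -0.051, 0.002, -0.001]
ft_force: [-0.0, 0.3, 2.5]
grip_width: 28.4
```

```bash
python3 look.py 8 wrist scene top; python3 - <<'E'
from h import *
crop(load("scene8.npz")["img"],230,140,100,80,7,"pics/sc8.png")
E
```

```text
wrist 7.8 [548.2 -49.1 226.2]
scene 7.85 [548.2 -49.1 226.2]
top 7.9 [548.2 -49.1 226.3]
```

View pics/wrist8.png

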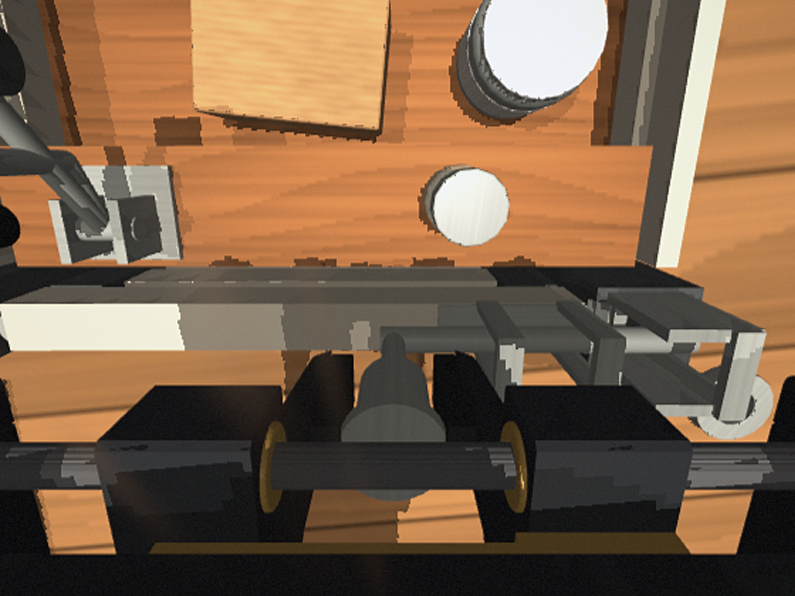

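View pics/sc8.png

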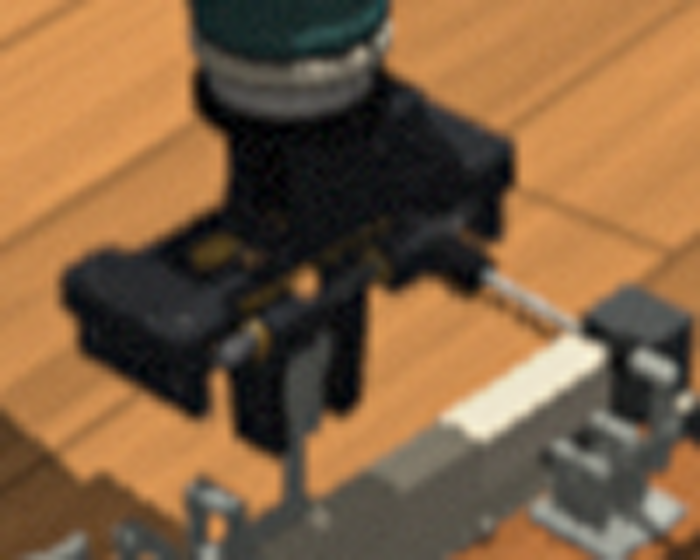

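Call:
step_arm --targets '[[[0, 0, 0], [-0.001, 0, 0], 0.5], [[0, 0, 0], [-0.001, 0, 0], 0.5], [[0, 0, 0], [-0.001, 0, 0.006], 0.5], [[0, 0, 0], [-0.001, 0, 0.006], 0.5], [[0, 0, 0], [-0.001, 0, 0.006], 0.1]]'

```text
time: 8.45
tool_pos: [546.8, -48.9, 219.5]
tool_rot: [0.999, -0.051, 0.002, -0.001]
ft_force: [0.2, -0.2, -0.2]
grip_width: 38.2
```

Call:
step_arm --targets '[[[0, 0, 0], [0, 0, 0], 0.1], [[0, 0, 0], [0, 0, 0], 0.1], [[0, 0, 0], [0, 0, 0], 0.1], [[0, 0, 0], [0, 0, 0], 0.1]]'

```text
time: 8.85
tool_pos: [546.9, -48.9, 219.5]
tool_rot: [0.999, -0.051, 0.002, -0.001]
ft_force: [0.2, 0.9, -0.9]
grip_width: 29.3
```

```bash
python3 plan.py 546.8 -48.8 220 -.105
```

```text
t 8.85 rot [-0.02, -0.03, 0.03] shift [-0.0001, -0.0001, -0.0005] | [546.9 -48.9 219.5] [ 0.2  0.9 -0.9] 29.3
```

Call:
step_arm --targets '[[[0, 0, 0], [0, 0, 0], 0.1], [[0, 0, 0], [0, 0, -0.003], 0.1], [[0, 0, 0], [0, 0, -0.006], 0.1], [[0, 0, 0], [0, 0, -0.009], 0.1], [[0, 0, 0], [0, 0, -0.0115], 0.1]]' --force 35

```text
time: 9.35
tool_pos: [546.7, -48.9, 231.2]
tool_rot: [0.999, -0.051, 0.001, -0.001]
ft_force: [1.3, 0.2, -4.2]
grip_width: 28.4
```

```bash
python3 plan.py 546.8 -48.8 231 -.105; python3 look.py 9 wrist scene; python3 - <<'E'
from h import *
crop(load("scene9.npz")["img"],230,140,100,80,7,"pics/sc9.png")
E
```

```text
t 9.35 rot [-0.02, -0.03, 0.03] shift [0.0001, -0.0001, 0.0002] | [546.7 -48.9 231.2] [ 1.3  0.2 -4.2] 28.4
wrist 9.35 [546.7 -48.9 231.2]
scene 9.4 [546.8 -48.9 231.6]
```

View pics/wrist9.png

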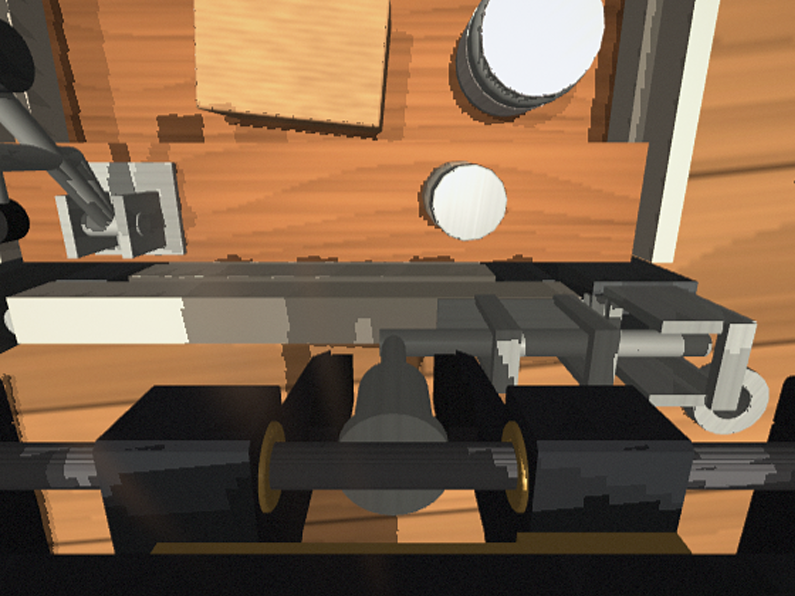

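View pics/sc9.png

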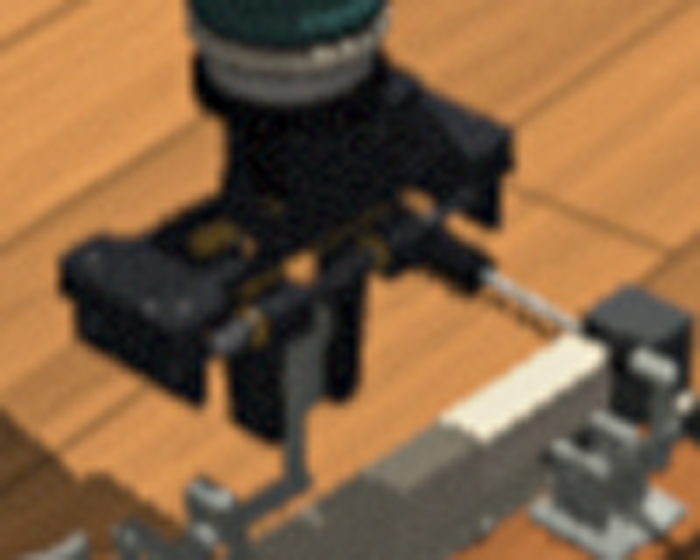

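```bash
python3 - <<'E'
from mw import *
n=np.array([.9945,-.105,0]);p0=np.array([546.8,-48.8,0])
for f,pts in ((8,[(650,340),(450,338)]),(9,[(650,345),(450,343)])):
    C=W(f)
    for q in pts:
        t,d=ray((q[0]/1.42,q[1]/1.42),C); print(f,q,(t+d*(n@(p0-t))/(n@d)).round(1))
    crop(load(f"wrist{f}.npz")["img"],240,190,320,130,2.5,f"pics/wc{f}.png")
E
```

```text
8 (650, 340) [ 534.7 -163.5  167.7]
8 (450, 338) [544.  -75.  166.2]
9 (650, 345) [ 535.3 -158.   182.2]
9 (450, 343) [544.2 -73.8 180.9]
```

View pics/wc8.png

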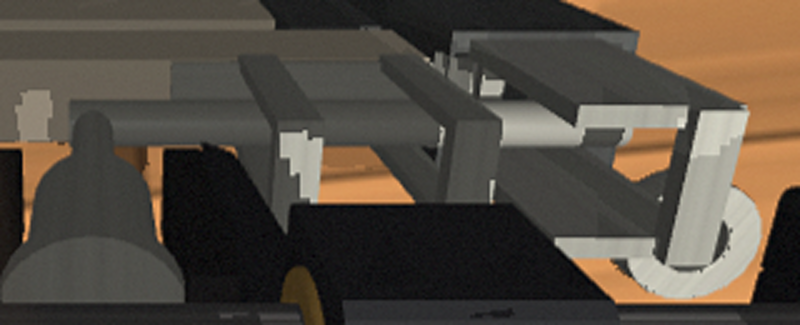

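View pics/wc9.png

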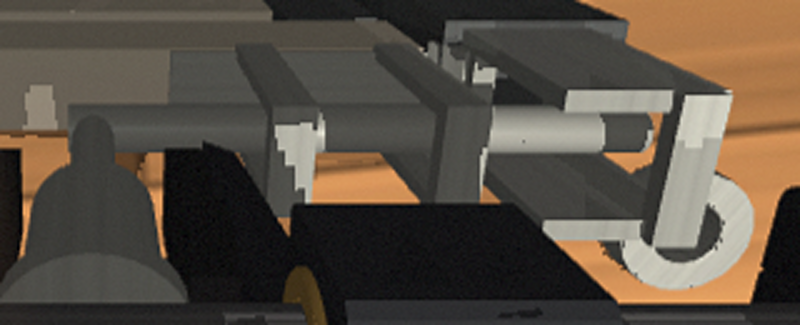

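Call:
step_arm --targets '[[[0, 0, 0], [0, -0.004, 0], 0.1], [[0, 0, 0], [0, -0.008, 0], 0.1], [[0, 0, 0], [0, -0.012, 0], 0.1], [[0, 0, 0], [0, -0.016, 0], 0.1], [[0, 0, 0], [0, -0.02, 0], 0.1]]'

```text
time: 9.95
tool_pos: [548.8, -28.7, 231.4]
tool_rot: [0.999, -0.051, 0.002, -0.001]
ft_force: [0.4, -2.1, -3.7]
grip_width: 28.4
```

```bash
python3 plan.py 546.8 -48.8 231 -.105; python3 look.py 10; python3 - <<'E'
from h import *
crop(load(f"wrist10.npz")["img"],240,190,320,130,2.5,f"pics/wc10.png")
E
```

```text
t 9.95 rot [-0.02, -0.03, 0.03] shift [0.0, 0.0202, 0.0004] | [548.8 -28.7 231.4] [ 0.4 -2.1 -3.7] 28.4
wrist 9.95 [548.8 -28.7 231.4]
```

View pics/wc10.png

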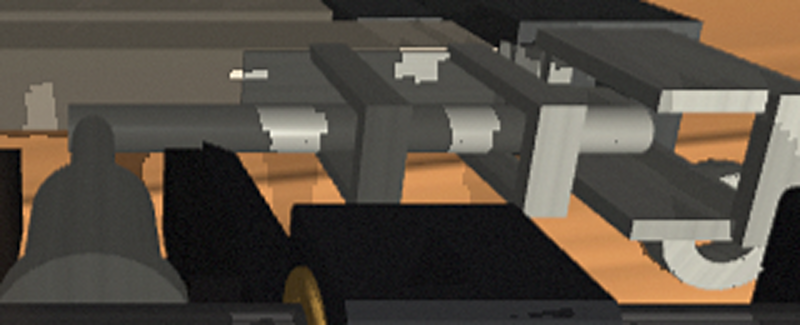

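Bolt follows with 2 N drag (friction only), nose retreating in the keeper. Continue.

Call:
step_arm --targets '[[[0, 0, 0], [0, -0.005, 0], 0.1], [[0, 0, 0], [0, -0.01, 0], 0.1], [[0, 0, 0], [0, -0.015, 0], 0.1], [[0, 0, 0], [0, -0.02, 0], 0.1], [[0, 0, 0], [0, -0.025, 0], 0.1]]'

```text
time: 10.5
tool_pos: [551.5, -2.8, 231.4]
tool_rot: [0.999, -0.051, 0.002, -0.001]
ft_force: [1.4, -2.4, -4.0]
grip_width: 28.6
```

```bash
python3 plan.py 546.8 -48.8 231 -.105
```

```text
t 10.50 rot [-0.02, -0.03, 0.03] shift [0.0, 0.0463, 0.0003] | [551.5  -2.8 231.4] [ 1.4 -2.4 -4. ] 28.6
```

Call:
step_arm --targets '[[[0, 0, 0], [0, -0.004, 0], 0.1], [[0, 0, 0], [0, -0.008, 0], 0.1], [[0, 0, 0], [0, -0.011, 0], 0.1], [[0, 0, 0], [0, -0.011, 0], 0.1]]'

```text
time: 10.9
tool_pos: [552.7, 8.9, 231.5]
tool_rot: [0.999, -0.051, 0.002, -0.002]
ft_force: [1.4, 0.4, -3.9]
grip_width: 28.6
```

```bash
python3 look.py 11; python3 - <<'E'
from plan import *
st=ctrl.state();print(st["tool_pos"].round(1),st["ft_force"].round(1),st["time"],st["joint_pos"].round(2))
# hinge estimate: crib y=160 on gate plane; origin from guides
ey=np.array([.105,.9945,0]);
o=np.array([546.8,-48.8,0])+26.5*ey
for hy in (160,):
    H=o+hy*ey; p=st["tool_pos"]; 
    R0=R.from_quat(st["tool_rot"]).as_matrix()
    print("hinge",H.round(1),"r",np.linalg.norm((p-H)[:2]).round(1))
    for a in np.arange(.05,.36,.05):
        v=R.from_euler('z',-a).apply(p-H)   # clockwise from above
        print(round(a,2),(R0.T@(H+v-p)/1000).round(4), "rotz units",round(np.degrees(a)/6,2))
E
```

```text
wrist 10.9 [552.7   8.9 231.5]
[552.7   8.9 231.5] [ 1.1  0.9 -3.3] 10.95 [-0.03  0.05  1.9   0.    1.19  1.64]
hinge [566.4 136.7   0. ] r 128.5
0.05 [-0.0064 -0.0002 -0.    ] rotz units 0.48
0.1 [-0.0128 -0.0007 -0.    ] rotz units 0.95
0.15 [-0.0192 -0.0015 -0.0001] rotz units 1.43
0.2 [-0.0255 -0.0027 -0.0001] rotz units 1.91
0.25 [-0.0318 -0.0042 -0.0001] rotz units 2.39
0.3 [-0.0379 -0.0059 -0.0001] rotz units 2.86
0.35 [-0.044  -0.008  -0.0001] rotz units 3.34
```

View pics/wrist11.png

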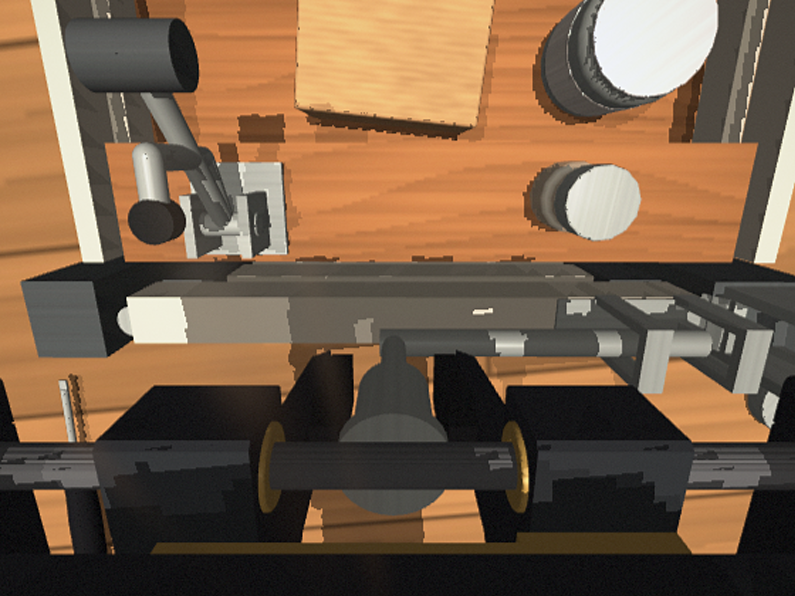

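Call:
step_arm --targets '[[[0, 0, 0.25], [-0.0032, 0, 0], 0.1], [[0, 0, 0.5], [-0.0064, 0, 0], 0.1], [[0, 0, 0.75], [-0.0096, -0.0004, 0], 0.1], [[0, 0, 0.95], [-0.0128, -0.0007, 0], 0.1], [[0, 0, 0.95], [-0.0128, -0.0007, 0], 0.1]]'

```text
time: 11.45
tool_pos: [539.5, 10.8, 231.5]
tool_rot: [0.995, -0.101, 0.002, -0.002]
ft_force: [2.2, 0.1, -3.8]
grip_width: 28.8
```

```bash
python3 plan.py 546.8 -48.8 231 -.205; python3 look.py 12
```

```text
t 11.45 rot [-0.03, -0.03, 0.03] shift [0.0191, 0.0569, 0.0003] | [539.5  10.8 231.5] [ 2.2  0.1 -3.8] 28.8
wrist 11.45 [539.5  10.8 231.5]
```

View pics/wrist12.png

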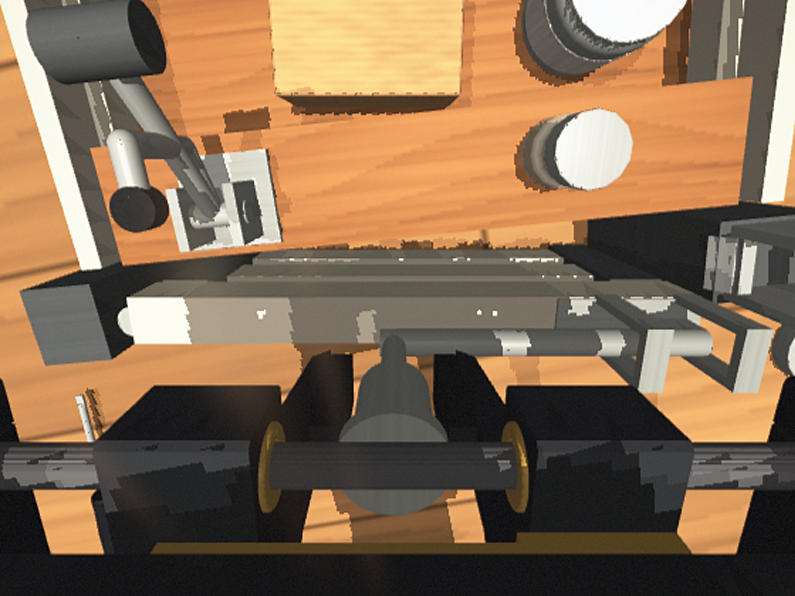

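Call:
step_arm --targets '[[[0, 0, 0.48], [-0.0064, -0.0002, 0], 0.1], [[0, 0, 0.95], [-0.0128, -0.0007, 0], 0.1], [[0, 0, 1.43], [-0.0192, -0.0015, 0], 0.1], [[0, 0, 1.91], [-0.0255, -0.0027, 0], 0.1], [[0, 0, 1.91], [-0.0255, -0.0027, 0], 0.1]]'

```text
time: 12.0
tool_pos: [514.5, 18.4, 231.2]
tool_rot: [0.98, -0.199, 0.001, -0.002]
ft_force: [0.5, -2.4, -4.1]
grip_width: 28.7
```

Call:
step_arm --targets '[[[0, 0, 0], [0, 0, 0], 0.1], [[0, 0, 0], [0, 0, 0], 0.1], [[0, 0, 0], [0, 0, 0], 0.1]]'

```text
time: 12.3
tool_pos: [514.8, 18.3, 231.3]
tool_rot: [0.98, -0.199, 0.001, -0.001]
ft_force: [1.0, -1.8, -2.3]
grip_width: 28.7
```

```bash
python3 plan.py 546.8 -48.8 231 -.405; python3 look.py 13 wrist top scene;python3 - <<'E'
from h import *
crop(load("top13.npz")["img"],190,105,195,130,4,"pics/tc13.png")
E
```

```text
t 12.30 rot [-0.03, -0.02, 0.04] shift [0.0556, 0.0493, 0.0002] | [514.8  18.3 231.3] [ 1.  -1.8 -2.3] 28.7
wrist 12.3 [514.8  18.3 231.3]
top 12.35 [514.8  18.3 231.3]
scene 12.4 [514.8  18.3 231.3]
```

View pics/wrist13.png

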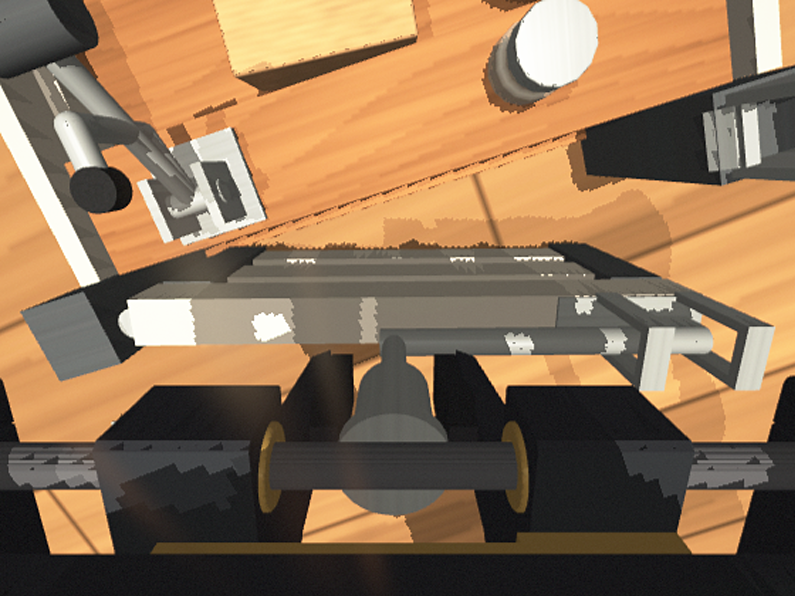

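View pics/tc13.png

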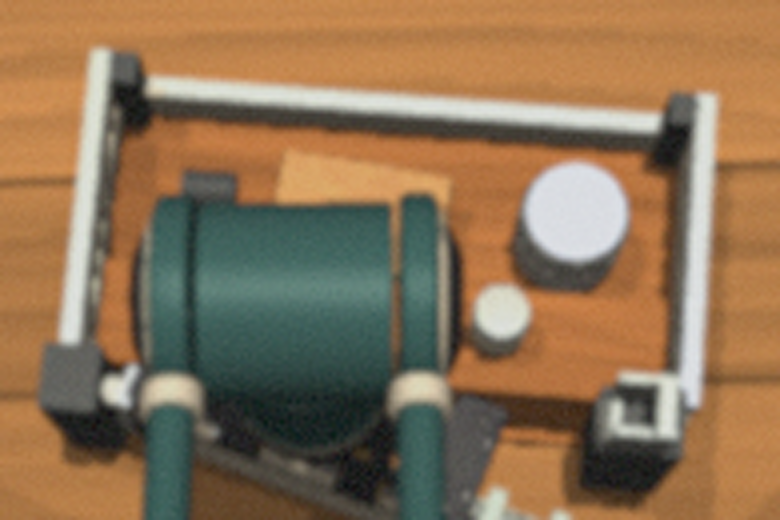

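View pics/scene13.png

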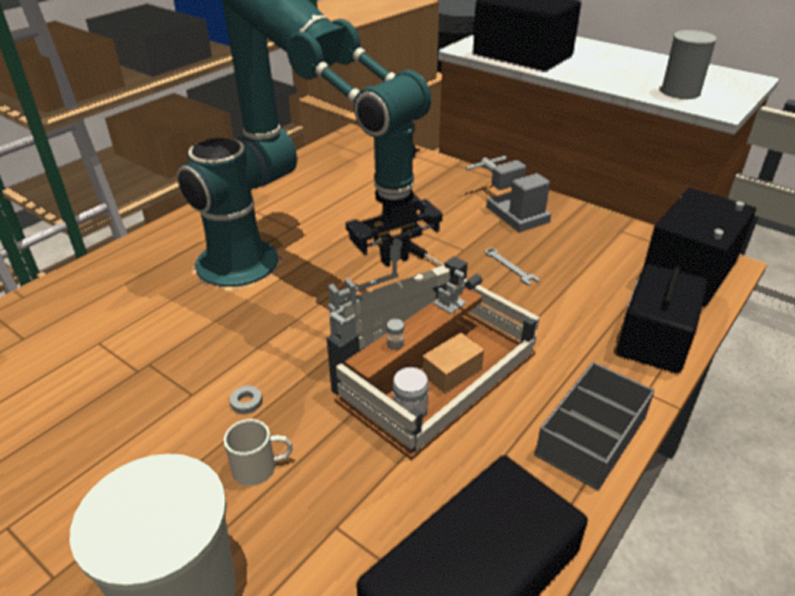

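```bash
python3 -c "
from rig import ctrl
s=ctrl.state();print(s['time'],s['qvel'].round(4),s['grip_width'],s['ft_force'].round(1));print(ctrl.close_job())"
```

```text
12.45 [ 0.0015 -0.0006 -0.0007  0.0003 -0.0002  0.0011] 28.606310086666312 [ 1.5 -1.8 -4.2]
the job is handed in; nothing more can be done
None
```

I opened the gate and handed the job in at 12.45 s, with the gripper still pinching the bolt handle. `close_job()` gives no verdict, so I can't say whether it passed.

- **Clamp:** I pinched the grip and carried it over its arc into the crib. Pictures taken afterwards show it lying back.
- **Bolt:** I lifted it about 11 mm and drew it back about 57 mm, and the picture shows its nose well clear of the keeper. The sideways force stayed around 2.5 N, so nothing was forced.
- **Gate:** The last wrist picture gives an opening of about 17°, or 0.30 rad, which puts the free edge about 85 mm out. The arm was standing still, gripping at 35 N.
- **Bystanders:** None of them looked moved in the last pictures, although the arm hid part of the carton from the top camera.

**What disagreed:** the fingers closed to 28–29 mm on the handle instead of its 24 mm barrel. They were probably bearing partly on the cap. I reopened, went 6 mm lower and regripped, and got about the same width. The bolt still followed every lift, draw and swing without visible slip.

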